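# Open the block heater and move the tube block to the tray

## Robot

A 7-joint arm with a two-finger parallel gripper is mounted at the origin on the work surface. World frame = base frame: x ahead of the robot, y to its left, z up, the work surface at z = 0. Lengths are in m, angles in degrees, forces in N, time in s.
With the tool pointing down it reaches from about 0.425 to 0.875 m from the base axis. Payload 4.7 kg.
Tool frame: the origin (TCP) lies at the very end of the fingers, on their centre line; the grasp point (between the pads) lies 19 mm behind it (env.grasp_offset is the distance from the TCP to the grasp point, in m); z points along the fingers, y is the line along which they close (so a half turn about z gives the same grasp; the last joint's range is limited). The gripper opens to 87 mm and grips with 3 to 60 N. Pads are 19 mm wide; open, the fingers measure 117 mm over their backs; the gripper's body (75 mm by 190 mm) begins 51 mm behind the grasp point.
Start: joints at [-74.536, 18.392, -4.016, 83.108, 1.295, 78.541, -3.26], TCP at [0.164, 0.629, 0.223] pointing down, gripper open.
Joint ranges: [-163.93, 163.93], [-17.29, 119.83], [-79.2, 71.16], [3.27, 140.29], [-89.18, 269.18], [5.43, 117.66], [-154.24, 154.24]. Speed limits (degrees/s): [147.25, 147.25, 180, 180, 180, 180, 180].

## Interface

Orientations are given as [roll, pitch, yaw] about the fixed x, y, z axes, in that order (R = Rz(yaw) Ry(pitch) Rx(roll)).
In Python, from cell import env gives the robot as it stands. The module is installed in compiled form; this text tells all that it offers.
- The arm moves only by the tool drive_tool, never from a script. Its argument "moves" is one flat list of numbers, 5 for each row, row after row: the shift along the tool's x, y, z in units of 40 mm (1.0 is 40 mm), then the turn about the tool's z in units of 10 degrees (1.0 is 10 degrees), then the finger opening in mm, from 0 to 87. A call has 1 to 5 rows; each row is the pose to reach, as a shift and turn from the pose commanded when the call began, along the tool's axes at that moment; what a row does not reach only later rows make up. A row lasts 1/8 s, in which the tool goes at most 62.5 mm and 10.7 degrees, less where a joint would pass 70% of its speed; a pose out of reach is approached as far as the arm can. A call with a gripper value outside its range is refused whole. The fingers move at their own pace and stop on an object; "squeeze" is the grip in N (left out, the last holds). Time passes only in rows, so rows that repeat a pose let the fingers close. It gives the time, the measured TCP pose, the force, the opening and the grip force at its end, in the units of the state.
- env.get_obs(): the state, without advancing time (a new reading comes with each control period).
- env.read_camera(name): name is "scene" or "top"; returns (picture, depth): 384x512x3 uint8, red, green, blue; 384x512 float32, m along the optical axis (not along the pixel's ray), 0 where there is no reading.
- env.camera_model(name): a dict with "K" (3x3 intrinsics, pixels), "k1" (the pictures are not rectified: a ray, as slopes to the right and down, at radius r is drawn at 1 + k1 r^2 times it, then the intrinsics apply), "rvec" (rotation vector, rad) and "tvec" (3), from world to camera coordinates, as OpenCV has them. Camera axes: x right, y down, z forward; pixel columns grow to the right and rows downward; lengths in m; the calibration is good to about 2 mm. A picture is of the moment at which its call begins. camera_model takes no time and is no camera call.
- env.sign_off(): hands the job in; it is judged then, once.
The state is a dict: "time_s": time; "qpos": joint angles; "joint_velocities": joint speeds; "effort": joint torques, N m; "tool_pos": TCP position; "tool_rot": TCP orientation; "force": force on the tool from outside, world axes, zero at the start; "wrist_torque": the same for the moment, N m; "grip_width": finger opening in m; "grasp_force": force on a finger pad.
Only numpy, scipy, OpenCV 4.12 (cv2) and the standard library are available. Lean on these libraries where they do the work, as an engineer would, in place of code of your own. Each camera call takes 0.05 s, during which the arm holds its last target. There are 200 camera calls.

## Task

Swing the lid of the block heater up and over, past vertical, until it leans back on its stop and stays open by itself. Then free the aluminium tube block, one of whose end tongues is caught under a retaining bridge that may be at either end of the recess: slide it gently the other way until it meets the stop posts (do not ram or wrench it), lift it out, and set it down, without dropping it, upright and flat on the floor of the low steel tray. Leave the lid open and the other things on the bench where they are.

Things in the scene. Friction and masses are not known exactly. Their poses are not given: they have to be found in the camera images.
- bed (a point): Middle of the block heater (white machine fixed to the bench, 200 mm deep, 210 wide, 80 high, grey hinged lid), on the floor of its recess, 60 mm above the bench. z up, -x to the machine's front, y along the hinge. Recess: x -91 to +91 mm, y -75 to +75, walls 20 mm high. At one end is the retaining bridge, at the other the stop posts; which is where changes and is not reported.
- hinge (a point): Middle of the lid's hinge axis, at the top of the machine's rear edge, 82 mm above the bench. Does not turn with the lid. y along the hinge, -x to the machine's front, z up.
- lid (a joint): Angle of the lid in rad: 0 shut, 1.57 vertical, 2.0 leaning back on its stop. Damped hinge, no latch. The lid (about 0.55 kg) falls shut if let go before it is nearly vertical, and sinks open onto its stop beyond. It is a hollow cover 200 mm long, 210 wide, 54 high outside, 48 inside.
- lip (a point): Middle of the front edge of the lid's lip, on its underside, 231 mm from the hinge axis. Lip: flat flange 6 mm thick, 160 wide, sticking out 31 mm beyond the lid's front wall and the machine's front face, 82 mm above the bench when shut, free space below: lift it from underneath. Underside flush with the lid's lower rim. Turns with the lid; shut: -x forward, z up.
- block_center (a point): Centre, half-way up, of the aluminium tube block, 96 mm long (x), 48 wide (y), 56 high, 0.4-0.7 kg. Mid-side finger grooves 28 mm wide, 6 deep (36 across). At each end a tongue 22 long, 24 wide, 6 thick at the foot. One lies 9-17 mm under the bridge; towards it the block jams 9 mm from the bed's middle; the other way it meets the posts 16.5 mm from the middle, 3 mm clear of the bridge.
- tray_floor (a point): Centre of the floor, 5 mm above the bench, of a low steel tray fixed to the bench: 150 mm (x) by 180 (y) outside, rim 4 mm thick, top 12 mm above the bench. On the heater's left as seen from the robot; its place is swapped at random with that of a white divided bin 50 mm high.
There are look-alikes about, which are no part of the job. There is more than one size of the part that bears tray_floor; the job needs the middle-sized.

How it is judged (in metres and radians):
On the way, in this order (a step that is already met when the one before it is completed fails the run):
1. the lid stays open past vertical by itself, the block still in the heater (value of joint lid above 1.75 rad and contact force between the fingers and lid below 0.2 N and distance between block_center and bed below 0.06 m), for 0.3 s.
2. the block is lifted clear of the heater in the fingers, the lid still open (value of joint lid above 1.75 rad and height (world z) of block_center above 0.125 m and contact force between the fingers and block above 1 N), for 0.1 s.
At the end, for the whole second after the job is handed in: The lid stands open by itself (angle above 1.75 rad); the block stands upright (within 0.06 rad) and flat on the tray's floor (centre 24 to 32 mm above the floor), its centre within 60 mm of the tray's middle, released and at rest (value of joint lid above 1.75 rad and z of block_center in the frame of tray_floor between 0.024 and 0.032 m and horizontal distance between block_center and tray_floor below 0.06 m and angle between block_center's own z axis and vertical below 0.06 rad and linear speed of block below 0.02 m/s and contact force between the fingers and block below 0.1 N); the robot touches nothing.
It fails at once if the block is rammed against the posts or wrenched under the bridge with more than 40 N (contact force between block and bridge above 40 N or contact force between block and posts above 40 N).
It fails at once if the block is let go more than about 25 mm above the tray or the bench (contact force between the fingers and block below 0.05 N and height (world z) of block_center above 0.06 m and horizontal distance between block_center and bed above 0.13 m).
It fails at once if another thing on the bench is shoved more than 30 mm (distance of any of bottle, rack, beaker, jar, pipette from where it was at the start of the episode above 0.03 m).
It also fails if it takes over 64 s, if anything falls off the work surface, if the arm or the gripper's body presses on something with over 40 N, if the wrist force passes 120 N, or if a joint passes its speed limit or range.

## Working session

There is one attempt and no reset: what is moved stays moved. The work goes in short steps, Python scripts to look and compute and a tool call to move; the robot and the scene stay as the last step left them, time stands still between calls to the robot, and variables do not carry over. Pictures are saved under pics/ and viewed, at most 10 in all, crops included, and the job is handed in when it is done.

Besides the shell and the picture viewer there is one more tool, called after "Emit:" as name(argument=value, ...), one argument or row to a line, values as JSON. drive_tool: Moves the arm, as the interface text tells. Its arguments: {"type":"object","properties":{"moves":{"type":"array","items":{"type":"number"}},"squeeze":{"type":"number"}},"required":["moves"]}

```bash
mkdir -p pics; cat > h.py <<'E'
import numpy as np, cv2
from cell import env
def model(n):
    m=env.camera_model(n); R=cv2.Rodrigues(np.array(m["rvec"],float))[0]; return np.array(m["K"]),float(m["k1"]),R,np.array(m["tvec"],float).ravel()
def ray(n,u,v):
    K,k1,R,t=model(n); d=np.linalg.inv(K)@[u,v,1]; d=d[:2]; s=d.copy()
    for _ in range(20): s=d/(1+k1*(s@s))
    return -R.T@t, R.T@np.array([s[0],s[1],1])
def plane(n,u,v,z):
    o,d=ray(n,u,v); return o+d*(z-o[2])/d[2]
def deep(n,u,v,D):
    o,d=ray(n,u,v); return o+d*D[int(round(v)),int(round(u))]
def cloud(n,D):
    K,k1,R,t=model(n); v,u=np.mgrid[:384,:512]; d=np.stack([(u-K[0,2])/K[0,0],(v-K[1,2])/K[1,1]],-1); s=d.copy()
    for _ in range(20): s=d/(1+k1*(s**2).sum(-1,keepdims=True))
    p=np.dstack([s,np.ones(u.shape)])*D[...,None]
    return (p-t)@R
E
python3 - <<'E'
from h import *
for n in("scene","top"):
    I,D=env.read_camera(n); np.savez(f"pics/{n}0.npz",I=I,D=D); cv2.imwrite(f"pics/{n}0.png",cv2.resize(I[...,::-1],(800,600)))
    K,k1,R,t=model(n); print(n,-R.T@t,R[2],K[0,0])
o=env.get_obs();print(o["tool_pos"],o["tool_rot"],o["time_s"],env.grasp_offset)
E
```

```text
scene [1.08322738 0.4177273  0.92520505] [-0.59650234 -0.19912744 -0.77751735] 394.1741061824486
top [0.25286374 0.22549507 1.57907539] [ 0.13554529 -0.00619574 -0.99075178] 438.3332354824348
[0.16434747 0.62836441 0.22155316] [-1.79900448e+02  5.59309867e-03  1.65349562e+02] 0.1 0.0187
```

View pics/scene0.png

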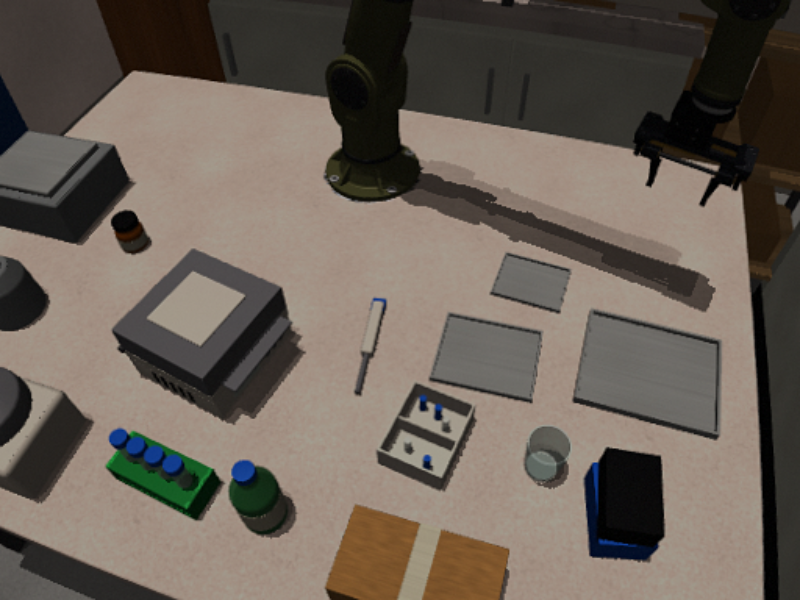

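View pics/top0.png

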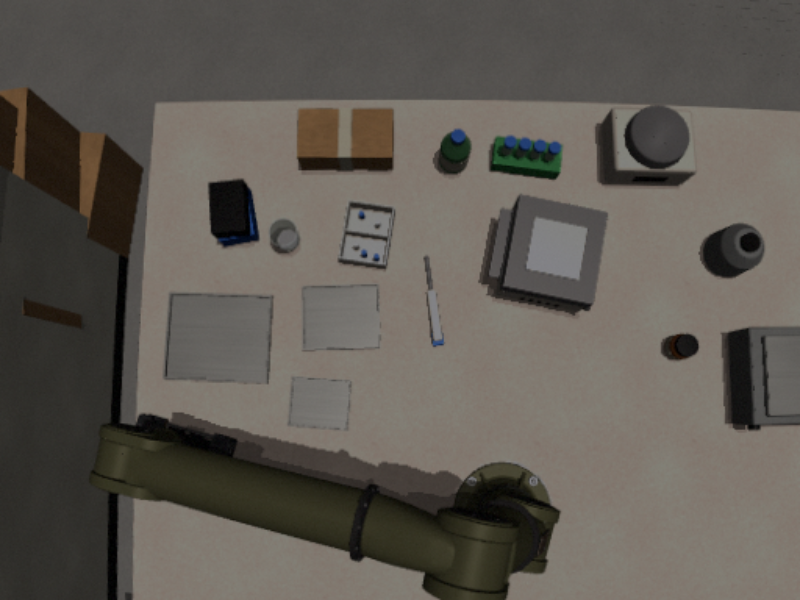

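The top view shows the heater lid at (555,250) with its lip on the left at (497,245), so the machine's front faces world +y. Three steel trays lie at (218,337) large, (342,317) middle and (320,403) small. The middle-sized one fits the job. I'll check its size and the heater pose by measurement.

```bash
python3 - <<'E'
from h import *
sc=np.array([512/800,384/600])
z=np.load("pics/top0.npz");I,D=z["I"],z["D"];P=cloud("top",D)
def rect(m,zz,name,n="top"):
    m=cv2.morphologyEx(m.astype(np.uint8),cv2.MORPH_OPEN,np.ones((3,3)))
    k,l,s,c=cv2.connectedComponentsWithStats(m); i=1+np.argmax(s[1:,4])
    cs=max(cv2.findContours((l==i).astype(np.uint8),0,1)[0],key=len)
    q=np.array([plane(n,*p[0],zz)[:2] for p in cs]); r=cv2.minAreaRect((q*1000).astype(np.float32)); print(name,r)
    return r
# lid by height
win=np.zeros(D.shape,bool); win[110:205,300:400]=1
zt=P[...,2]
print("lid top z",np.median(zt[155:165,350:360]),"lip z",[zt[157,x].round(3) for x in range(308,330,2)])
rect(win&(zt>0.115),0.136,"lidtop")
lm=win&(zt>0.07)&(zt<0.105); ys,xs=np.nonzero(lm); print("lip px",xs.min(),xs.max(),ys.min(),ys.max()); rect(lm&(np.arange(512)<333)[None],0.088,"lip")
# trays: segmentation of grey vs pink bench
hsv=cv2.cvtColor(I,cv2.COLOR_RGB2HSV)
for n,(u,v) in dict(mid=(342,317),big=(218,337),small=(320,403)).items():
    u,v=np.array([u,v])*sc; w=np.zeros(D.shape,bool); h=int({'mid':34,'big':46,'small':26}[n]); w[int(v)-h:int(v)+h,int(u)-h:int(u)+h]=1
    print(n,I[int(v),int(u)],hsv[int(v),int(u)],zt[int(v),int(u)],I[int(v),int(u)+h-1]); rect(w&(I[...,0].astype(int)-I[...,2]<12),0.01,n)
# scene view of the tray
S=np.load("pics/scene0.npz");Q=cloud("scene",S["D"]);u,v=(np.array([487,357])*sc).astype(int);print("scene mid",Q[v,u]); 
u,v=(np.array([197,305])*sc).astype(int);print("scene lidtop",Q[v,u])
w=np.zeros(D.shape,bool);w[190:262,265:357]=1;rect(w&(S["I"][...,0].astype(int)-S["I"][...,2]<12),0.01,"scene mid","scene")
a=cv2.resize(I[165:285,95:260,::-1],(660,480),interpolation=cv2.INTER_CUBIC);cv2.imwrite("pics/crop1.png",a)
E
```

```text
lid top z 0.13951884963222053 lip z [np.float64(-0.004), np.float64(-0.005), np.float64(-0.002), np.float64(0.001), np.float64(0.086), np.float64(0.083), np.float64(0.09), np.float64(0.088), np.float64(0.086), np.float64(0.127), np.float64(0.137)]
lidtop ((575.8482055664062, -104.87373352050781), (203.2996368408203, 212.85202026367188), 78.52436828613281)
lip px 313 399 110 198
lip ((599.8416137695312, 6.336154937744141), (33.607887268066406, 157.30868530273438), 78.22102355957031)
mid [114 112 107] [ 21  16 114] 0.004758414072668394 [127 120 110]
mid ((443.03125, 369.984130859375), (150.01722717285156, 180.23252868652344), 1.1766196489334106)
big [102  99  96] [ 15  15 102] 0.007218112933609634 [130 119 112]
big ((394.93292236328125, 656.510986328125), (250.53746032714844, 206.66403198242188), 88.86158752441406)
small [116 114 109] [ 21  15 116] -0.005665592734407884 [129 122 112]
small ((244.50677490234375, 416.86004638671875), (137.39056396484375, 114.45677947998047), 86.1824722290039)
scene mid [0.44879794 0.36892742 0.00417597]
scene lidtop [ 0.57485192 -0.10851559  0.13479542]
scene mid ((448.89569091796875, 370.74273681640625), (154.6696014404297, 178.68124389648438), 1.9981498718261719)
```

View pics/crop1.png

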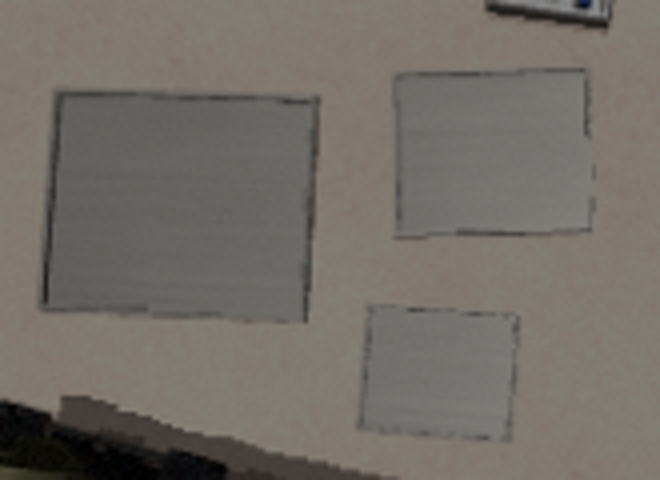

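The crop shows the middle tray at crop pixel (492,152). It measures 150×180 mm, so it is the right one, centred at about (0.446, 0.370). The lip's front edge is at about (0.602, 0.023), and the front direction is f = (0.20, 0.98). The tool stays vertical, so I will push the lip edge towards the hinge with the fingers while rising along its arc.

```bash
cat > to.py <<'E'
import sys
from h import *
from scipy.spatial.transform import Rotation as Ro
o=env.get_obs(); R=Ro.from_euler("xyz",o["tool_rot"],degrees=True).as_matrix()
x,y,z,yaw=map(float,sys.argv[1:5]); d=R.T@(np.array([x,y,z])-o["tool_pos"])/.04
print("units",d.round(2),"turn",round(((o["tool_rot"][2]-yaw+180)%360-180)/10,2),"t",o["time_s"])
E
python3 to.py 0.61 0.065 0.20 78.4
```

```text
units [-14.34 -10.81   0.56] turn 8.69 t 0.1
```

Emit:
drive_tool(
  moves=[-14.3, -10.8, 0.5, 8.7, 40, -14.3, -10.8, 0.5, 8.7, 40, -14.3, -10.8, 0.5, 8.7, 40, -14.3, -10.8, 0.5, 8.7, 40, -14.3, -10.8, 0.5, 8.7, 40],
)

```text
time_s: 0.72
tool_pos: [0.3589, 0.3817, 0.2136]
tool_rot: [-180.0, -0.0, 111.3]
force: [0.3, 0.4, -0.1]
grip_width: 0.0455
grasp_force: 0.0
```

```bash
python3 to.py 0.61 0.065 0.20 78.4
```

```text
units [-9.66  2.98  0.34] turn 3.29 t 0.725
```

Emit:
drive_tool(
  moves=[-9.66, 2.98, 0.3, 3.29, 40, -9.66, 2.98, 0.3, 3.29, 40, -9.66, 2.98, 0.3, 3.29, 40, -9.66, 2.98, 0.3, 3.29, 40, -9.66, 2.98, 0.3, 3.29, 40],
)

```text
time_s: 1.35
tool_pos: [0.5544, 0.1386, 0.2044]
tool_rot: [-180.0, -0.0, 78.7]
force: [0.6, 1.1, -0.3]
grip_width: 0.0401
grasp_force: 0.0
```

```bash
python3 to.py 0.61 0.065 0.075 78.4
```

```text
units [-1.53  1.72  3.23] turn 0.03 t 1.35
```

Emit:
drive_tool(
  moves=[-1.4, 1.72, 0.0, 0.03, 40, -1.4, 1.72, 1.5, 0.03, 40, -1.4, 1.72, 3.2, 0.03, 40, -1.53, 1.72, 3.2, 0.03, 40, -1.53, 1.72, 3.2, 0.03, 40],
)

```text
time_s: 1.98
tool_pos: [0.6094, 0.0663, 0.0774]
tool_rot: [180.0, 0.0, 78.4]
force: [1.1, -0.5, 0.9]
grip_width: 0.0401
grasp_force: 0.0
```

```bash
python3 to.py 0.602 0.0235 0.075 78.4
```

```text
units [-1.09  0.03  0.06] turn 0.0 t 1.975
```

Emit:
drive_tool(
  moves=[-0.5, 0, 0, 0, 40, -0.65, 0, 0, 0, 40, -0.75, 0, 0, 0, 40, -0.8, 0, 0, 0, 40, -0.8, 0, 0, 0, 40],
)

```text
time_s: 2.6
tool_pos: [0.6028, 0.0356, 0.0767]
tool_rot: [180.0, -0.0, 78.4]
force: [-0.5, 0.6, -0.2]
grip_width: 0.0397
grasp_force: 0.0
```

Emit:
drive_tool(
  moves=[-0.05, 0, 0, 0, 40, -0.1, 0, 0, 0, 40, -0.15, 0, 0, 0, 40, -0.2, 0, 0, 0, 40, -0.2, 0, 0, 0, 40],
)

```text
time_s: 3.22
tool_pos: [0.6021, 0.0327, 0.0767]
tool_rot: [180.0, -0.4, 78.6]
force: [3.3, 8.4, -1.4]
grip_width: 0.0401
grasp_force: 4.5
```

Emit:
drive_tool(
  moves=[-0.15, 0, 0, 0, 40, -0.2, 0, -0.1, 0, 40, -0.21, 0, -0.25, 0, 40, -0.23, 0, -0.4, 0, 40, -0.23, 0, -0.4, 0, 40],
)

```text
time_s: 3.85
tool_pos: [0.6018, 0.0316, 0.0941]
tool_rot: [179.9, -0.9, 78.9]
force: [3.9, 19.9, -0.2]
grip_width: 0.0401
grasp_force: 10.5
```

```bash
python3 - <<'E'
from h import *
I,D=env.read_camera("scene"); cv2.imwrite("pics/s1.png",cv2.resize(I[120:280,50:250,::-1],(700,560)))
E
```

```text
(no output)
```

View pics/s1.png

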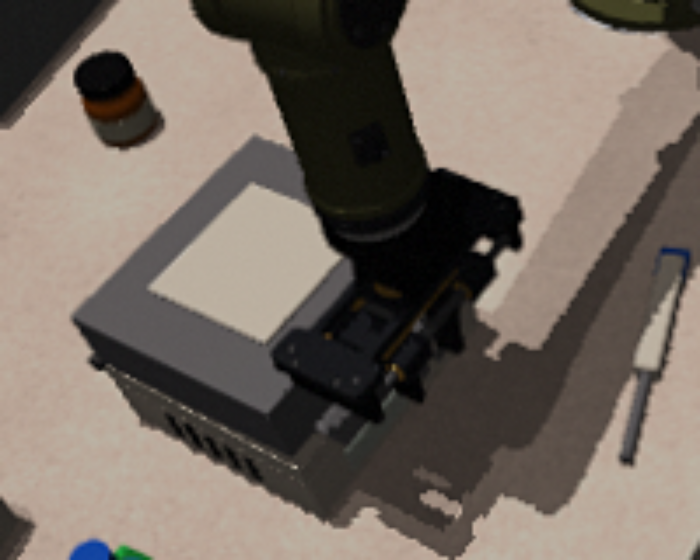

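The crop shows the gripper in front of the lip, with the fingers at about (430,390), and the lid may be raised a little. I'll check the lid tilt from depth.

```bash
cat > lid.py <<'E'
from h import *
I,D=env.read_camera("scene");P=cloud("scene",D).reshape(-1,3)
f=np.array([.201,.98]);h=np.array([.556,-.203]);r=P[:,:2]-h;a=r@f;l=r@[.98,-.201]
m=(l>30e-3)&(l<90e-3)
for s in(10,40,70,100,120,140,160,180,190): 
    k=m&(abs(a-s/1000)<.006)&(P[:,2]>.05)&(P[:,2]<.4)
    if k.sum()>5: print(s,np.percentile(P[k,2],[10,50,90]).round(3),k.sum())
o=env.get_obs();print(o["tool_pos"],o["force"],o["wrist_torque"])
E
python3 lid.py
```

```text
10 [0.134 0.136 0.138] 68
40 [0.138 0.14  0.143] 65
70 [0.14  0.143 0.145] 83
100 [0.142 0.145 0.147] 85
120 [0.144 0.146 0.149] 83
140 [0.145 0.148 0.151] 89
160 [0.146 0.148 0.15 ] 79
180 [0.148 0.15  0.152] 26
190 [0.079 0.14  0.152] 60
[0.60181068 0.03160754 0.09386642] [ 4.75369597 20.46982908 -0.47996865] [ 4.50029725 -0.89689338 -0.18765913]
```

The lid has opened about 4.5°, which matches the tool's rise, so friction is holding. I'll carry on along the arc.

Emit:
drive_tool(
  moves=[-0.05, 0, -0.37, 0, 40, -0.13, 0, -0.77, 0, 40, -0.23, 0, -1.16, 0, 40, -0.36, 0, -1.54, 0, 40, -0.37, 0, -1.54, 0, 40],
)

```text
time_s: 4.58
tool_pos: [0.599, 0.0171, 0.1576]
tool_rot: [179.8, -1.0, 78.9]
force: [2.0, 21.7, 6.5]
grip_width: 0.0399
grasp_force: 10.7
```

```bash
python3 lid.py
```

```text
10 [0.141 0.142 0.144] 43
40 [0.153 0.157 0.16 ] 57
70 [0.164 0.168 0.171] 59
100 [0.174 0.179 0.182] 67
120 [0.073 0.186 0.189] 68
140 [0.059 0.063 0.192] 78
160 [0.059 0.074 0.201] 96
180 [0.063 0.166 0.182] 174
190 [0.079 0.158 0.269] 154
[0.59897979 0.01728871 0.15713511] [ 2.12805528 21.88285777  6.71812075] [ 4.65626478 -0.37500976 -0.17149178]
```

Emit:
drive_tool(
  moves=[-0.22, 0, -0.46, 0, 40, -0.51, 0, -0.96, 0, 40, -0.86, 0, -1.43, 0, 40, -1.25, 0, -1.83, 0, 40, -1.25, 0, -1.83, 0, 40],
)

```text
time_s: 5.25
tool_pos: [0.5892, -0.0408, 0.2318]
tool_rot: [179.6, -0.4, 78.7]
force: [3.5, 6.8, 7.9]
grip_width: 0.0398
grasp_force: 8.0
```

```bash
python3 lid.py
```

```text
10 [0.06  0.069 0.08 ] 107
40 [0.059 0.068 0.081] 97
70 [0.059 0.061 0.082] 76
100 [0.059 0.081 0.261] 130
120 [0.06  0.237 0.246] 168
140 [0.06  0.324 0.345] 216
160 [0.06  0.305 0.345] 209
180 [0.063 0.319 0.345] 151
190 [0.08  0.334 0.345] 280
[ 0.58930058 -0.04056295  0.23115699] [2.38568637 9.12239722 8.86504374] [ 1.76144397 -0.44218229  0.02205807]
```

Emit:
drive_tool(
  moves=[-0.55, 0, -0.4, 0, 40, -1.23, 0, -0.8, 0, 40, -1.95, 0, -1.1, 0, 40, -2.73, 0, -1.3, 0, 40, -2.73, 0, -1.3, 0, 40],
)

```text
time_s: 5.92
tool_pos: [0.5636, -0.1558, 0.2804]
tool_rot: [179.9, 0.1, 78.1]
force: [0.1, -0.3, -0.6]
grip_width: 0.0395
grasp_force: 0.0
```

```bash
cat > lid2.py <<'E'
from h import *
I,D=env.read_camera("scene");P=cloud("scene",D).reshape(-1,3)
f=np.array([.201,.98]);h=np.array([.556,-.203]);r=P[:,:2]-h;a=r@f;l=r@[.98,-.201]
for z in(.12,.16,.2,.24,.26,.28,.3,.32):
    k=(l>.05)&(l<.1)&(abs(P[:,2]-z)<.006)&(a>-.2)&(a<.25)
    if k.sum()>5: print(z,np.percentile(a[k],[10,50,90]).round(3),k.sum())
o=env.get_obs();print(o["tool_pos"],o["force"])
E
python3 lid2.py
```

```text
0.12 [-0.046 -0.045 -0.042] 27
0.16 [-0.041 -0.04  -0.038] 36
0.2 [-0.038 -0.036 -0.035] 35
0.28 [-0.024 -0.006  0.022] 282
0.3 [0.023 0.025 0.027] 39
[ 0.56398935 -0.15321185  0.2795355 ] [-0.11183329  0.64794091  0.25041954]
```

Emit:
drive_tool(
  moves=[-0.6, 0, -0.1, 0, 40, -1.2, 0, -0.1, 0, 40, -1.5, 0, -0.1, 0, 40, 0, 0, -0.1, 0, 40, 0.5, 0, -0.1, 0, 40],
)

```text
time_s: 6.6
tool_pos: [0.5694, -0.1264, 0.2825]
tool_rot: [-179.9, -0.2, 78.8]
force: [1.3, 0.4, 0.1]
grip_width: 0.0401
grasp_force: 0.0
```

Emit:
drive_tool(
  moves=[3, 0, -1, 0, 87, 4.5, 0, -1, 0, 87, 4.5, 0, -1, 0, 87, 4.5, 0, -1, 0, 87, 4.5, 0, -1, 0, 87],
)

```text
time_s: 7.22
tool_pos: [0.6043, 0.0443, 0.3228]
tool_rot: [-180.0, 0.1, 78.5]
force: [0.8, -0.3, 0.9]
grip_width: 0.0815
grasp_force: 0.0
```

```bash
python3 lid2.py; python3 - <<'E'
from h import *
for n in("top","scene"):
    I,D=env.read_camera(n); np.savez(f"pics/{n}2.npz",I=I,D=D)
    c=I[100:215,290:410] if n=="top" else I[110:280,40:240]
    cv2.imwrite(f"pics/{n}2.png",cv2.resize(c[...,::-1],None,fx=(4.5 if n=="top" else 3.4),fy=(4.5 if n=="top" else 3.4),interpolation=cv2.INTER_CUBIC))
E
```

```text
0.12 [-0.074 -0.072 -0.068] 60
0.16 [-0.093 -0.09  -0.086] 75
0.2 [-0.112 -0.108 -0.104] 78
0.24 [-0.131 -0.127 -0.124] 14
0.26 [-0.094 -0.084 -0.082] 82
0.28 [-0.096 -0.092 -0.088] 75
[0.60421191 0.04298031 0.32296826] [ 0.50794889 -0.97214184 -0.3115828 ]
```

View pics/top2.png

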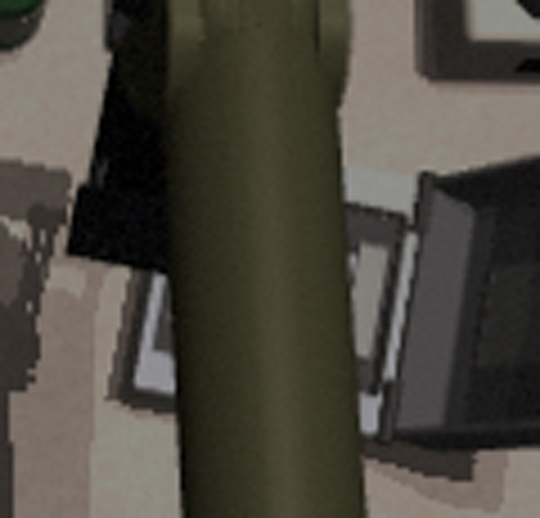

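View pics/scene2.png

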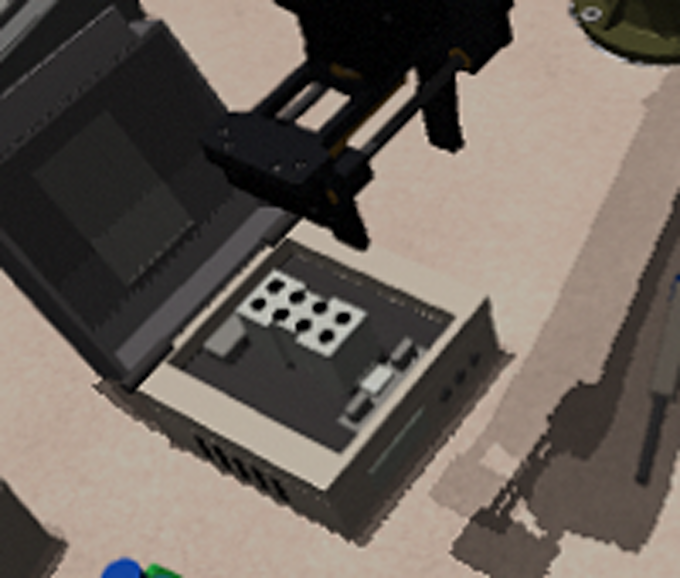

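The lid stands open at about 114°. In the scene crop, the block's top with 8 holes is at (302,312). The rear end at (222,338) has a wide plate over the tongue, which is the bridge. At the front end, two posts at (358,408) and (405,352) flank the free tongue at (378,378). The block therefore slides forward, along +f. Next I'll measure the block.

```bash
python3 - <<'E'
from h import *
S=np.load("pics/scene2.npz");I,D=S["I"],S["D"];P=cloud("scene",D)
f=np.array([.201,.98]);g=np.array([.98,-.201]);b=np.array([.576,-.105])
x0,y0=40,110
m=np.zeros(D.shape,np.uint8);m[y0+int(250/3.4):y0+int(365/3.4),x0+int(225/3.4):x0+int(375/3.4)]=1
zt=P[...,2];t=m*((zt>.105)&(zt<.13)&(I.min(2)>20)).astype(np.uint8)
# keep only bright top surface + holes
br=m*(I.min(2)>100).astype(np.uint8); br=cv2.morphologyEx(br,cv2.MORPH_CLOSE,np.ones((5,5)))
k,l,s,c=cv2.connectedComponentsWithStats(br);i=1+np.argmax(s[1:,4]);mk=l==i
print("area",s[i],"z med",np.median(zt[mk&(D>0)]))
zz=float(np.median(zt[mk&(D>0)]))
cs=max(cv2.findContours(mk.astype(np.uint8),0,1)[0],key=len)[:,0]
for Z in(zz,.116):
    q=np.array([plane("scene",*p,Z)[:2] for p in cs]);r=cv2.minAreaRect((q*1000).astype(np.float32));c=np.array(r[0])/1000
    print("block",Z,r,"in bed frame f,g",(c-b)@f,(c-b)@g)
# machine top white rim: check bed centre
w=np.zeros(D.shape,bool);w[y0+60:y0+165,x0+25:x0+150]=1
k=w&(abs(zt-.08)<.006);q=(P[k][:,:2]-b);print("machine f",np.percentile(q@f,[1,99]),"g",np.percentile(q@g,[1,99]))
def pt(u,v):
    p=deep("scene",x0+u/3.4,y0+v/3.4,D);print((u,v),"f,g,z",((p[:2]-b)@f).round(4),((p[:2]-b)@g).round(4),p[2].round(4))
for a in((222,335),(230,345),(378,378),(358,405),(405,352),(395,430),(330,400),(222,325)):pt(*a)
E
```

```text
area [106 183  42  32 644] z med 0.11416606243629077
block 0.11416606243629077 ((589.8298950195312, -123.47187042236328), (123.1080093383789, 90.973876953125), 70.07170104980469) in bed frame f,g -0.015322624114990238 0.017266143074035643
block 0.116 ((590.945556640625, -122.24810791015625), (122.82963562011719, 90.76815795898438), 70.07170104980469) in bed frame f,g -0.0138990888671875 0.01811351519775393
machine f [-0.15670908  0.10010582] g [-0.09856925  0.10970866]
(222, 335) f,g,z -0.069 0.0357 0.0769
(230, 345) f,g,z -0.0596 0.0384 0.0726
(378, 378) f,g,z 0.064 0.003 0.0656
(358, 405) f,g,z 0.07 0.0337 0.0717
(405, 352) f,g,z 0.0722 -0.0241 0.0732
(395, 430) f,g,z 0.0992 0.0307 0.0537
(330, 400) f,g,z 0.0414 0.0369 0.0627
(222, 325) f,g,z -0.0804 0.0257 0.0717
```

```bash
python3 - <<'E'
from h import *
f=np.array([.201,.98]);g=np.array([.98,-.201]);b=np.array([.576,-.105])
S=np.load("pics/scene2.npz");I,D=S["I"],S["D"];P=cloud("scene",D)
C=[(277,268),(368,310),(334,357),(240,308)]
q=np.array([plane("scene",40+u/3.4,110+v/3.4,.116)[:2] for u,v in C]);print(((q-b)@f).round(4),((q-b)@g).round(4))
zt=P[...,2];m=np.zeros(D.shape,np.uint8);cv2.fillConvexPoly(m,np.array([(40+u/3.4,110+v/3.4) for u,v in C]).round().astype(np.int32),1)
print("top z",np.median(zt[m>0])); m=cv2.dilate(m,np.ones((5,5)))
k=((m>0)&(zt>.108)&(zt<.125)).astype(np.uint8); k=cv2.morphologyEx(k,cv2.MORPH_OPEN,np.ones((3,3)))
q=P[k>0][:,:2];r=cv2.minAreaRect((q*1000).astype(np.float32));c=np.array(r[0])/1000;print(r,(c-b)@f,(c-b)@g)
E
python3 to.py 0.58 -0.105 0.2 78.4
```

```text
[-0.044   0.0488  0.0542 -0.043 ] [-0.0206 -0.0218  0.0265  0.025 ]
top z 0.11463045925702736
((581.4696044921875, -104.69821166992188), (99.33821868896484, 49.15190887451172), 79.63563537597656) 0.0013951430664062572 0.005299552947998132
units [-3.72  0.15  3.08] turn -0.01 t 7.375
```

The block top measures 96×48 mm at z≈0.115 and is centred at about (0.580, -0.1035). I'll move above it and then descend.

Emit:
drive_tool(
  moves=[-1.5, 0.13, 1.0, 0, 87, -3.0, 0.13, 2.0, 0, 87, -3.69, 0.13, 3.0, 0, 87, -3.69, 0.13, 3.0, 0, 87, -3.69, 0.13, 3.0, 0, 87],
)

```text
time_s: 8.0
tool_pos: [0.5799, -0.1021, 0.2037]
tool_rot: [180.0, -0.0, 78.3]
force: [0.8, 0.4, -0.1]
grip_width: 0.0871
grasp_force: 0.0
```

```bash
python3 to.py 0.58 -0.1035 0.069 78.8
```

```text
units [-0.04  0.01  3.37] turn -0.05 t 8.0
```

Emit:
drive_tool(
  moves=[-0.04, 0.01, 1.0, -0.05, 87, -0.04, 0.01, 2.0, -0.05, 87, -0.04, 0.01, 2.8, -0.05, 87, -0.04, 0.01, 3.3, -0.05, 87, -0.04, 0.01, 3.37, -0.05, 87],
)

```text
time_s: 8.62
tool_pos: [0.5803, -0.1023, 0.0683]
tool_rot: [-180.0, -0.0, 79.0]
force: [-0.2, 0.3, 0.1]
grip_width: 0.0874
grasp_force: 0.0
```

```bash
python3 - <<'E'
from h import *
I,D=env.read_camera("scene"); cv2.imwrite("pics/s3.png",cv2.resize(I[150:260,70:200,::-1],None,fx=5,fy=5,interpolation=cv2.INTER_CUBIC))
o=env.get_obs();print(o["tool_pos"],o["force"])
E
```

```text
[ 0.58072851 -0.10274708  0.06887975] [ 0.17825339 -0.35111412  0.18553579]
```

View pics/s3.png

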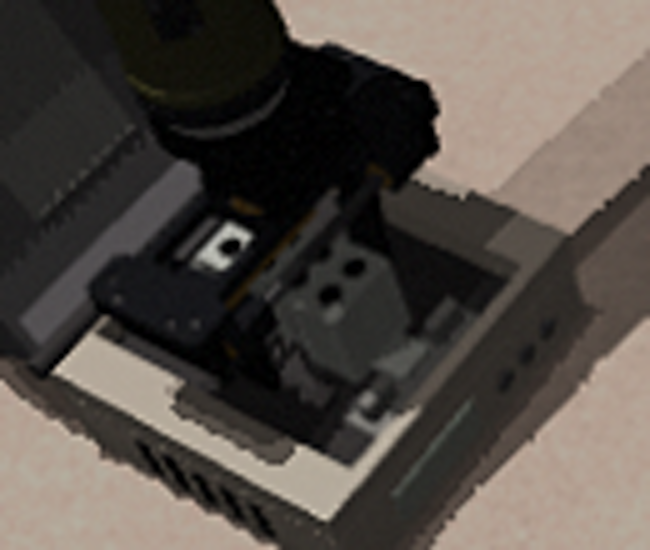

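The fingers straddle the block with no contact, and the front posts show at (362,412) and (435,330). Closing the gripper.

Emit:
drive_tool(
  moves=[0, 0, 0, 0, 60, 0, 0, 0, 0, 40, 0, 0, 0, 0, 30, 0, 0, 0, 0, 30, 0, 0, 0, 0, 30],
  squeeze=25,
)

```text
time_s: 9.3
tool_pos: [0.5801, -0.1033, 0.0687]
tool_rot: [180.0, -0.0, 78.9]
force: [-0.1, -0.3, 0.0]
grip_width: 0.0454
grasp_force: 0.0
```

Emit:
drive_tool(
  moves=[0, 0, 0, 0, 30, 0, 0, 0, 0, 30, 0, 0, 0, 0, 30],
)

```text
time_s: 9.68
tool_pos: [0.5797, -0.1035, 0.0685]
tool_rot: [-180.0, 0.0, 78.9]
force: [-1.8, 0.8, 1.9]
grip_width: 0.0359
grasp_force: 60.8
```

The width is 36 mm, so the pads are in the grooves. I'll slide gently forward.

Emit:
drive_tool(
  moves=[0.05, 0, 0, 0, 30, 0.1, 0, 0, 0, 30, 0.15, 0, 0, 0, 30, 0.2, 0, 0, 0, 30, 0.22, 0, 0, 0, 30],
)

```text
time_s: 10.3
tool_pos: [0.5819, -0.0945, 0.0685]
tool_rot: [180.0, -0.0, 79.0]
force: [-0.7, -1.7, -0.6]
grip_width: 0.0356
grasp_force: 60.9
```

Emit:
drive_tool(
  moves=[0.03, 0, 0, 0, 30, 0.06, 0, 0, 0, 30, 0.09, 0, 0, 0, 30, 0.1, 0, 0, 0, 30, 0.1, 0, 0, 0, 30],
)

```text
time_s: 10.92
tool_pos: [0.5825, -0.0906, 0.0685]
tool_rot: [-180.0, -0.0, 78.9]
force: [-0.5, -0.8, -1.6]
grip_width: 0.0358
grasp_force: 60.8
```

Emit:
drive_tool(
  moves=[0.03, 0, 0, 0, 30, 0.06, 0, 0, 0, 30, 0.08, 0, 0, 0, 30, 0.08, 0, 0, 0, 30],
)

```text
time_s: 11.42
tool_pos: [0.583, -0.0881, 0.0685]
tool_rot: [-180.0, 0.0, 78.9]
force: [-1.0, -2.1, -1.1]
grip_width: 0.0359
grasp_force: 60.9
```

Emit:
drive_tool(
  moves=[0.02, 0, 0, 0, 30, 0.04, 0, 0, 0, 30, 0.04, 0, 0, 0, 30],
)

```text
time_s: 11.8
tool_pos: [0.5829, -0.0881, 0.0686]
tool_rot: [-180.0, 0.1, 78.8]
force: [-1.0, -5.6, -1.0]
grip_width: 0.0358
grasp_force: 61.1
```

It has met the posts, with force rising to 5.6 N and no further motion. I'll ease off 1 mm and lift.

Emit:
drive_tool(
  moves=[-0.03, 0, 0, 0, 30, -0.03, 0, -0.1, 0, 30, -0.03, 0, -0.2, 0, 30, -0.03, 0, -0.3, 0, 30],
)

```text
time_s: 12.3
tool_pos: [0.5821, -0.0878, 0.0799]
tool_rot: [-179.9, 0.1, 78.9]
force: [-0.4, -5.0, -8.3]
grip_width: 0.0357
grasp_force: 60.9
```

Emit:
drive_tool(
  moves=[-0.02, 0, -0.15, 0, 30, -0.02, 0, -0.3, 0, 30, -0.02, 0, -0.7, 0, 30, -0.02, 0, -1.3, 0, 30, -0.02, 0, -2.0, 0, 30],
)

```text
time_s: 12.92
tool_pos: [0.5833, -0.0871, 0.1623]
tool_rot: [180.0, -0.1, 79.0]
force: [-0.5, 0.0, -4.1]
grip_width: 0.0357
grasp_force: 60.8
```

```bash
python3 to.py 0.446 0.370 0.16 90.5
```

```text
units [10.56 -5.55  0.07] turn -1.15 t 12.925
```

Emit:
drive_tool(
  moves=[0.7, -0.37, 0, -0.2, 30, 2.0, -1.05, 0, -0.4, 30, 3.3, -1.75, 0, -0.6, 30, 4.6, -2.4, 0, -0.8, 30, 5.9, -3.1, 0, -1.0, 30],
)

```text
time_s: 13.55
tool_pos: [0.5064, 0.1699, 0.1624]
tool_rot: [179.9, -0.1, 89.0]
force: [0.6, 0.0, -3.7]
grip_width: 0.0357
grasp_force: 60.8
```

```bash
python3 to.py 0.446 0.370 0.16 91
```

```text
units [ 4.98 -1.6   0.07] turn -0.2 t 13.55
```

Emit:
drive_tool(
  moves=[1.3, -0.4, 0, -0.2, 30, 2.6, -0.8, 0, -0.2, 30, 3.9, -1.2, 0, -0.2, 30, 4.7, -1.5, 0, -0.2, 30, 4.98, -1.6, 0, -0.2, 30],
)

```text
time_s: 14.18
tool_pos: [0.4446, 0.3713, 0.1617]
tool_rot: [180.0, -0.1, 91.2]
force: [0.3, -1.2, -3.9]
grip_width: 0.036
grasp_force: 60.8
```

```bash
python3 to.py 0.446 0.370 0.016 91
```

```text
units [-0.04  0.03  3.64] turn 0.02 t 14.175
```

Emit:
drive_tool(
  moves=[0, 0, 1.0, 0, 30, 0, 0, 2.2, 0, 30, 0, 0, 3.0, 0, 30, 0, 0, 3.4, 0, 30, 0, 0, 3.5, 0, 30],
)

```text
time_s: 14.8
tool_pos: [0.4468, 0.3672, 0.0206]
tool_rot: [-180.0, 0.0, 90.9]
force: [0.3, 0.5, -3.9]
grip_width: 0.0357
grasp_force: 60.8
```

Emit:
drive_tool(
  moves=[0, 0, 0.06, 0, 30, 0, 0, 0.12, 0, 30, 0, 0, 0.16, 0, 30, 0, 0, 0.18, 0, 30],
)

```text
time_s: 15.3
tool_pos: [0.4465, 0.3679, 0.0137]
tool_rot: [180.0, -0.0, 90.9]
force: [0.5, 0.6, -4.4]
grip_width: 0.036
grasp_force: 60.8
```

Emit:
drive_tool(
  moves=[0, 0, 0.03, 0, 30, 0, 0, 0.06, 0, 30, 0, 0, 0.06, 0, 30],
)

```text
time_s: 15.68
tool_pos: [0.4465, 0.3679, 0.0135]
tool_rot: [-180.0, -0.0, 90.9]
force: [-5.3, -4.5, 11.9]
grip_width: 0.0359
grasp_force: 60.3
```

The block has touched down, with the force now +12 N. I'll ease the load, open the gripper and rise.

Emit:
drive_tool(
  moves=[0, 0, -0.05, 0, 40, 0, 0, -0.05, 0, 60, 0, 0, -0.05, 0, 80, 0, 0, -0.05, 0, 80, 0, 0, -0.05, 0, 80],
)

```text
time_s: 16.3
tool_pos: [0.4463, 0.3679, 0.0129]
tool_rot: [-180.0, -0.0, 90.9]
force: [-0.7, -0.2, 0.1]
grip_width: 0.0723
grasp_force: 0.0
```

Emit:
drive_tool(
  moves=[0, 0, -0.6, 0, 80, 0, 0, -1.8, 0, 80, 0, 0, -3.0, 0, 80, 0, 0, -4.5, 0, 80, 0, 0, -4.5, 0, 80],
)

```text
time_s: 16.92
tool_pos: [0.4491, 0.37, 0.1989]
tool_rot: [179.6, -0.4, 90.9]
force: [-0.0, -0.3, -1.3]
grip_width: 0.0802
grasp_force: 0.0
```

Emit:
drive_tool(
  moves=[1.5, 0, 0, 0, 80, 3, 0, 0, 0, 80, 4.5, 0, 0, 0, 80, 5, 0, 0, 0, 80, 5, 0, 0, 0, 80],
)

```text
time_s: 17.55
tool_pos: [0.4415, 0.5691, 0.1905]
tool_rot: [-179.9, 0.1, 91.1]
force: [0.2, -1.2, -0.1]
grip_width: 0.08
grasp_force: 0.0
```

```bash
python3 lid2.py; python3 - <<'E'
from h import *
I,D=env.read_camera("scene"); cv2.imwrite("pics/s4.png",cv2.resize(I[...,::-1],(800,600)))
E
```

```text
0.12 [-0.075 -0.072 -0.068] 72
0.16 [-0.093 -0.09  -0.086] 71
0.2 [-0.111 -0.108 -0.105] 74
0.24 [-0.131 -0.127 -0.122] 14
0.26 [-0.093 -0.084 -0.081] 83
0.28 [-0.095 -0.092 -0.089] 78
[0.44275029 0.56723512 0.19121176] [0.48720673 0.46111552 0.58039076]
```

View pics/s4.png

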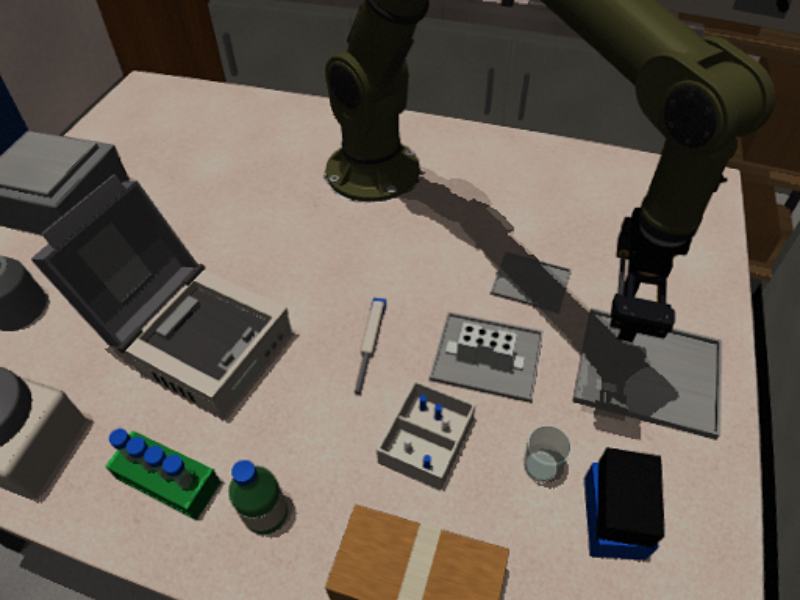

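The block stands upright in the middle tray at (487,347), and the lid is open at (120,260). The other things have not moved, and the arm is clear. Handing in.

```bash
python3 -c "
from cell import env
print(env.sign_off())"
```

```text
the job is handed in; nothing more can be done
None
```

The job is handed in (sign-off gave no verdict): the lid leans open on its stop, and the tube block stands upright in the middle-sized tray, released, with nothing else moved.

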